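# Top up the cheese gift box and sweep the rim

### The job

The wooden gift box already holds two wedges of cheese, with an empty place between them. Of the three things standing in a row beside the box, take the one short enough to stay below the rim and set it down upright (do not drop it) on the box floor in the empty middle place, and let go. Then draw the levelling bar all the way along the rim to the far end of the box to prove that nothing sticks up; leave the two taller things where they are.

Things in the scene. Friction and masses are not known exactly. Their poses are not given: they have to be found in the camera images.
- gift_box: Open light wood box, fixed, 150 (x) x 296 (y) x 104 mm high; origin: centre of underside. Walls 9 mm, floor 8 mm (inside 132 x 278, 96 deep). Two dividers, 5 mm thick, 30 mm above the floor, at y = -48.5 and +48.5 mm make three places; the middle one, 92 mm along y, 132 along x, centred on the origin, is empty. Each end place holds a fixed cheese wedge, its top 64 mm above the counter.
- small_jar: Loose round glass jar with a paper label and brass-coloured screw lid, 54 mm across at its widest, 84 mm high, about 0.2 kg, standing upright; origin at the centre of its underside, z up its axis. It is the short one of the three things in the row. Behind the row, from x = 0.63 m on, stands the till; its display on a post reaches 0.33 m above the counter: lift clear of it or pass in front.
- pepper_mill: Loose wooden pepper mill, 58 mm across, 150 mm high, upright; origin at the centre of its underside. Too tall for the box; to be left alone.
- gel_bottle: Loose clear pump bottle of hand gel, 56 x 54 mm, 150 mm high, upright; origin at the centre of its underside. Too tall for the box; to be left alone.
- level_bar (a joint): Travel (m) of the wooden levelling bar that lies across the box (along its x; 24 mm wide) and slides along the rim in the box's +y direction. 0: box's -y end (it starts at 0 to 0.02); 0.26: end stop at the +y end. It runs 2 mm above the rim, cannot come off, slides with about 2 N and stays where it is left.
- bar_handle (a point): Point on the bar's upright wooden handle, at the middle of the bar, 150 mm above the counter. The handle is a block 18 mm thick along the box's y, 60 mm long along the box's x, and reaches from 122 to 172 mm above the counter; its axes are those of the box.

How it is judged (in metres and radians):
On the way, in this order (a step that is already met when the one before it is completed fails the run):
1. the short jar stands upright on the floor of the middle place, let go, with the bar still at its starting end (x of small_jar in the frame of gift_box between -0.045 and 0.045 m and y of small_jar in the frame of gift_box between -0.025 and 0.025 m and z of small_jar in the frame of gift_box below 0.013 m and angle between small_jar's own z axis and vertical below 0.17 rad and contact force between the fingers and small_jar below 0.1 N and linear speed of small_jar below 0.03 m/s and value of joint level_bar below 0.06 m), for 0.2 s.
2. the bar has been drawn along the rim to the far end (value of joint level_bar above 0.24 m), for 0.2 s.
At the end, for the whole second after the job is handed in: The small jar stands upright (within 10 degrees), at rest on the floor of the middle place (anywhere between the dividers and walls), and the bar is at the far end of the rim (travel over 0.24 of 0.26 m) (x of small_jar in the frame of gift_box between -0.045 and 0.045 m and y of small_jar in the frame of gift_box between -0.025 and 0.025 m and z of small_jar in the frame of gift_box below 0.013 m and angle between small_jar's own z axis and vertical below 0.17 rad and linear speed of small_jar below 0.03 m/s and value of joint level_bar above 0.24 m); the robot touches nothing.
It fails at once if the jar is dropped (falls freely by more than about 3 cm) (linear speed of small_jar above 0.8 m/s and contact force between the fingers and small_jar below 0.05 N).
It fails at once if the pepper mill is moved by more than 3 cm or tipped (distance of pepper_mill from where it was at the start of the episode above 0.03 m or angle between pepper_mill's own z axis and vertical above 0.35 rad).
It fails at once if the gel bottle is moved by more than 3 cm or tipped (distance of gel_bottle from where it was at the start of the episode above 0.03 m or angle between gel_bottle's own z axis and vertical above 0.35 rad).
It also fails if it takes over 64 s, if anything falls off the work surface, if the arm or the gripper's body presses on something with over 40 N, if the wrist force passes 120 N, or if a joint passes its speed limit or range.

### The arm

A 6-joint arm with a two-finger parallel gripper is mounted at the origin on a cart in front of the work surface, level with it; the furniture and walls round the work are solid. World frame = base frame: x ahead of the robot, y to its left, z up, the work surface at z = 0. Lengths are in mm, angles in rad, forces in N, time in s.
With the tool pointing down it reaches from about 350 to 975 mm from the base axis. Payload 7.1 kg.
Tool frame: the origin (TCP) lies at the centre of the arm's flange, where the gripper is bolted on; the fingertips stand 182 mm ahead of it and the grasp point (between the pads) lies 163 mm ahead of it; z points along the fingers, y is the line along which they close (so a half turn about z gives the same grasp; the last joint's range is limited). The gripper opens to 88 mm and grips with 3 to 60 N. Pads are 20 mm wide; open, the fingers measure 115 mm over their backs; the gripper's body (75 mm by 178 mm) begins 61 mm behind the grasp point.
Start: joints at [1.132, 0.423, 1.63, -0, 1.089, -0.019], TCP at [254.704, 570.73, 404.675] pointing down, gripper open.
Joint ranges: [-3, 3], [-0.9, 2.11], [0.09, 2.58], [-1.31, 4.45], [0.11, 2.69], [-2.54, 2.54]. Speed limits (rad/s): [2.39, 2.39, 3.01, 3.14, 3.14, 3.14].

### API

Orientations are given as a rotation vector (axis times angle).
In Python, from workcell import readout, get_image, ctrl gives the robot as it stands.
- The arm moves only by the tool step_arm, never from a script. Its argument "targets" is a list that holds one entry, the list of rows, each a list of 7 numbers: the shift along the world's x, y, z as a fraction of full scale, then the turn, a rotation vector about the world's x, y, z as a fraction of full scale, then the opening, from 0 (shut) to 1 (fully open). In form: [[[dx, dy, dz, wx, wy, wz, claw], ...]]. A call has exactly 5 rows; each row shifts and turns the commanded pose from where the row before left it; what a row does not reach is not made up. Full scale, the value 1, is 0.05 m for a shift and 4 degrees for a turn. A row lasts 1/8 s, in which the tool goes at most 62.5 mm and 10.7 degrees, less where a joint would pass 70% of its speed; a pose out of reach is approached as far as the arm can. A call with a number of a shift or a turn outside -1 to 1 is refused whole. A call with a gripper value outside its range is refused whole. The fingers move at their own pace and stop on an object; the grip force is fixed at half the most. Time passes only in rows, so rows that do not move let the fingers close, or fill a call up. It gives the time, the measured TCP pose, the force, the opening and the grip force at its end, in the units of the state.
- readout.get_obs(): the state, without advancing time (a new reading comes with each control period).
- get_image(name): name is "side" or "top" or "wrist"; returns a dict with "pixels" (400x640x3 uint8, red, green, blue), "intrinsics" (3x3 intrinsics, pixels), "extrinsics" (4x4, takes a point from world to camera coordinates). Camera axes: x right, y down, z forward; pixel columns grow to the right and rows downward; lengths in mm; the calibration is good to about 2 mm. A picture is of the moment at which its call begins. There is no depth.
- ctrl.close_job(): hands the job in; it is judged then, once.
The state is a dict: "t": time; "qpos": joint angles; "qvel": joint speeds; "joint_torque": joint torques, N m; "ee_pos": TCP position; "orientation": TCP orientation; "ft_force": force on the tool from outside, world axes, zero at the start; "moment": the same for the moment, N m; "width": finger opening in mm; "grasp_force": force on a finger pad.
Only numpy, scipy, OpenCV 4.12 (cv2) and the standard library are available. Lean on these libraries where they do the work, as an engineer would, in place of code of your own. Each camera call takes 0.05 s, during which the arm holds its last target. There are 200 camera calls.

## Working session

There is one attempt and no reset: what is moved stays moved. The work goes in short steps, Python scripts to look and compute and a tool call to move; the robot and the scene stay as the last step left them, time stands still between calls to the robot, and variables do not carry over. Pictures are saved under pics/ and viewed, at most 10 in all, crops included, and the job is handed in when it is done.

Besides the shell and the picture viewer there is one more tool, called after "Call:" as name(argument=value, ...) on one line, values as JSON. step_arm: Moves the arm, as the interface text tells. Shift numbers are shares of 0.05 m and turn numbers shares of 4 degrees, none past 1 either way. Its arguments: {"type":"object","properties":{"targets":{"type":"array"}},"required":["targets"]}

```bash
mkdir -p pics; ls
cat > h.py <<'E'
import numpy as np, cv2
from workcell import readout, get_image, ctrl
def snap(n,f):
    im=get_image(n); p=np.asarray(im["pixels"]); cv2.imwrite(f"pics/{f}.png",p[:,:,::-1]); np.savez(f"pics/{f}.npz",p=p,K=im["intrinsics"],T=im["extrinsics"]); return p,np.array(im["intrinsics"]),np.array(im["extrinsics"])
def load(f):
    d=np.load(f"pics/{f}.npz"); return d["p"],d["K"],d["T"]
def ray(uv,K,T):
    R,t=T[:3,:3],T[:3,3]; return -R.T@t, R.T@np.linalg.solve(K,[uv[0],uv[1],1.])
def onz(uv,K,T,z):
    c,d=ray(uv,K,T); return c+d*(z-c[2])/d[2]
def proj(P,K,T):
    q=K@(T[:3,:3]@np.asarray(P,float)+T[:3,3]); return q[:2]/q[2]
E
python3 - <<'E'
from h import *
o=readout.get_obs();print({k:np.round(v,3) for k,v in o.items()})
for n in("top","side","wrist"):
    p,K,T=snap(n,n+"0"); print(n,K.round(1).tolist(),(-T[:3,:3].T@T[:3,3]).round(0),T[:3,:3].round(2).tolist())
E
```

```text
pics
{'t': np.float64(0.0), 'qpos': array([ 1.132,  0.424,  1.631,  0.   ,  1.089, -0.019]), 'qvel': array([-0.001,  0.   , -0.001, -0.002,  0.   , -0.   ]), 'joint_torque': array([ 2.0000e-03, -5.4463e+01, -2.7367e+01,  6.4000e-02,  2.3000e-02,
       -0.0000e+00]), 'ee_pos': array([254.606, 570.491, 403.918]), 'orientation': array([-6.550e-01, -3.072e+00,  2.000e-03]), 'ft_force': array([-0.166, -0.936, -0.533]), 'moment': array([ 0.003, -0.012,  0.003]), 'grasp_force': np.float64(0.0), 'width': np.float64(87.723)}
top [[407.0, 0.0, 324.9], [0.0, 407.0, 193.9], [0.0, 0.0, 1.0]] [ 459.  -23. 1088.] [[-0.01, -1.0, 0.01], [-1.0, 0.01, -0.05], [0.05, -0.01, -1.0]]
side [[451.0, 0.0, 320.8], [0.0, 451.0, 198.3], [0.0, 0.0, 1.0]] [  71. -789.  854.] [[0.85, -0.52, -0.02], [-0.35, -0.54, -0.77], [0.39, 0.66, -0.64]]
wrist [[338.5, 0.0, 322.5], [0.0, 338.5, 205.0], [0.0, 0.0, 1.0]] [182. 603. 384.] [[0.41, 0.91, -0.0], [0.87, -0.39, 0.29], [0.26, -0.12, -0.96]]
```

View pics/top0.png

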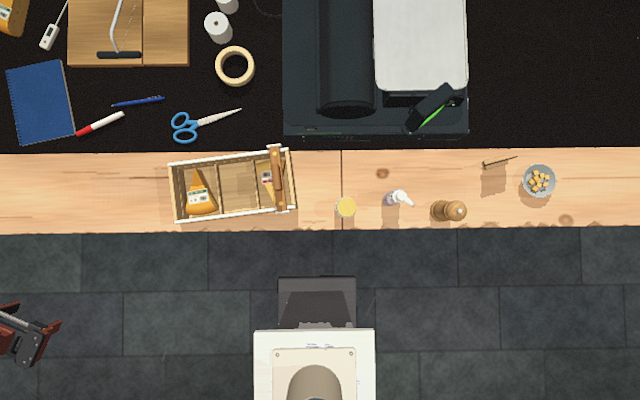

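View pics/side0.png

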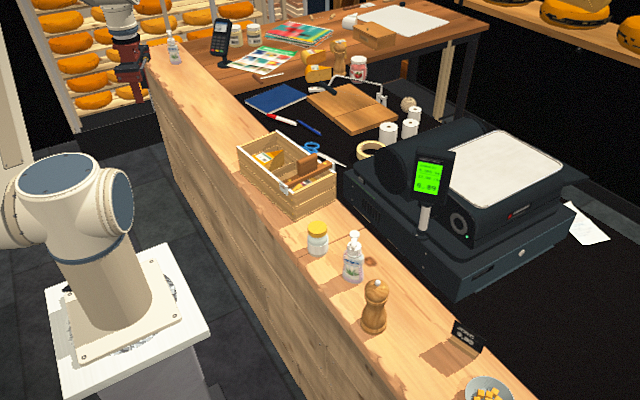

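The top view shows the lid at about (346,208), bottle at (399,197), mill at (448,210). The box rim corners are near (168,162), (294,148), (297,207) and (175,222), with the bar at (276,178), at the right (−y) end. The side view confirms the order, and the till display stands behind the row.

```bash
cat > m.py <<'E'
from h import *
def mask(p,lo,hi,box):
    m=cv2.inRange(cv2.cvtColor(p,cv2.COLOR_RGB2HSV),lo,hi); k=np.zeros_like(m); x0,y0,x1,y1=box; k[y0:y1,x0:x1]=m[y0:y1,x0:x1]; return k
def blob(m):
    c=max(cv2.findContours(m,0,1)[0],key=cv2.contourArea); return c
E
python3 - <<'E'
from m import *
p,K,T=load("top0")
c=blob(mask(p,(20,90,120),(32,255,255),(330,192,362,222)))
(u,v),r=cv2.minEnclosingCircle(c); M=cv2.moments(c); print("lid",u,v,r,M['m10']/M['m00'],M['m01']/M['m00'],onz((u,v),K,T,84).round(1))
ps,Ks,Ts=load("side0")
c2=blob(mask(ps,(20,90,120),(32,255,255),(300,212,335,245)))
(u2,v2),a,ang=cv2.fitEllipse(c2); print("lid side",u2,v2,a,onz((u2,v2),Ks,Ts,80).round(1), len(c2))
print("till edge x? ",onz((280,136),K,T,60).round())
print("counter", onz((346,150),K,T,0).round(),onz((346,230),K,T,0).round())
cv2.imwrite("pics/cropbox.png",cv2.resize(p[130:240,155:315,::-1],None,fx=5,fy=5,interpolation=cv2.INTER_NEAREST))
cv2.imwrite("pics/cropside.png",cv2.resize(ps[110:350,220:420,::-1],None,fx=2.5,fy=2.5,interpolation=cv2.INTER_NEAREST))
E
```

```text
lid 346.37322998046875 206.908447265625 9.705978393554688 346.25096525096524 206.85135135135135 [472.9 -85.5  84. ]
lid side 315.82586669921875 225.75672912597656 (22.355201721191406, 35.14252471923828) [476.2 -76.   80. ] 128
till edge x?  [656.  79.  60.]
counter [627. -92.   0.] [413. -89.   0.]
```

View pics/cropbox.png

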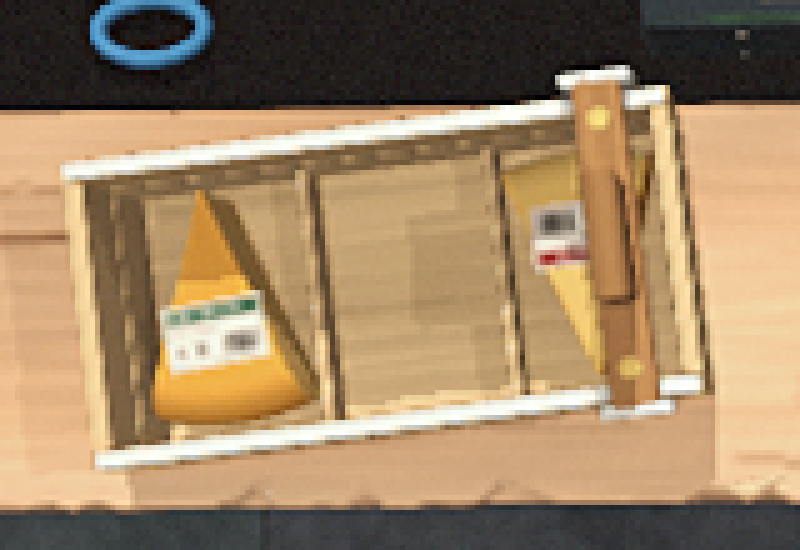

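The crop gives the outer rim corners at crop pixels (63,168), (670,88), (705,388) and (97,466). The middle place is empty, between dividers at crop x of about 310 and 500. The bar is at the right end.

Run:
```python
from m import *
p,K,T=load("top0"); ps,Ks,Ts=load("side0")
q=np.array([(63,168),(670,88),(705,388),(97,466)])/5+[155,130]-0.4
P=np.array([onz(a,K,T,104)[:2] for a in q]); print(P.round(1).tolist())
print("sides",[np.linalg.norm(P[i]-P[(i+1)%4]).round(1) for i in range(4)])
C=P.mean(0); d=(P[0]+P[3]-P[1]-P[2]); yaw=np.arctan2(-d[0],d[1]); print("C",C.round(1),"yaw deg",np.degrees(yaw).round(2))
R=np.array([[np.cos(yaw),-np.sin(yaw)],[np.sin(yaw),np.cos(yaw)]])
print("corners box",((P-C)@R).round(1).tolist())
# bar screws (z~122?) , handle
for n,a in dict(s1=(598,117),s2=(630,367)).items():
    w=onz(np.array(a)/5+[155,130],K,T,122)[:2]; print(n,((w-C)@R).round(1))
w=np.append(C,104.)
for a in [(75,148),(-75,148),(75,-148),(-75,-148)]:
    print("side proj corner",a,proj(np.append(C+R@np.array(a),104),Ks,Ts).round(1))
for z in(84,70,0): print("jar side proj",z,proj((472.9,-85.5,z),Ks,Ts).round(1))
hs=cv2.cvtColor(ps,cv2.COLOR_RGB2HSV)
print(hs[215:256:3,317].tolist())
print("mid floor top",proj(np.append(C,8),K,T).round(1), "crop",((proj(np.append(C,8),K,T)-[155,130])*5).round())
```

```text
[[584.7, 348.0], [619.8, 53.8], [473.7, 38.5], [440.4, 331.2]]
sides [np.float64(296.3), np.float64(147.0), np.float64(294.6), np.float64(145.3)]
C [529.6 192.9] yaw deg 6.65
corners box [[72.6, 147.7], [73.5, -148.5], [-73.5, -146.9], [-72.6, 147.7]]
s1 [  59.9 -114.6]
s2 [ -60.4 -114.8]
side proj corner (75, 148) [276.8 129.9]
side proj corner (-75, 148) [235.6 146.5]
side proj corner (75, -148) [336.2 172.9]
side proj corner (-75, -148) [292.1 194.6]
jar side proj 84 [316.6 227.3]
jar side proj 70 [316.7 231.4]
jar side proj 0 [317.4 250.8]
[[20, 116, 253], [20, 112, 253], [25, 179, 254], [25, 178, 253], [25, 172, 253], [26, 178, 253], [25, 171, 255], [19, 200, 182], [34, 19, 200], [35, 25, 202], [28, 26, 188], [18, 44, 202], [19, 46, 203], [17, 46, 201]]
mid floor top [239.4 187.5] crop [422. 287.]
```

View pics/cropside.png

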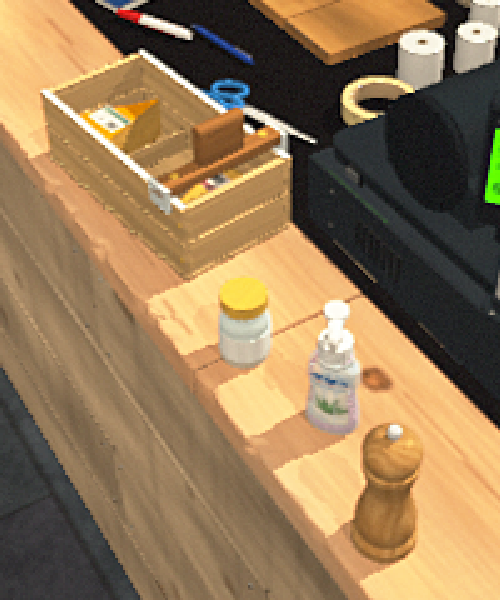

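Call:
step_arm(targets=[[[0.15, -0.45, 0, 0, 0, -0.5, 1], [0.3, -0.85, 0, 0, 0, -1, 1], [0.3, -0.85, 0, 0, 0, -1, 1], [0.3, -0.85, 0, 0, 0, -1, 1], [0.3, -0.85, 0, 0, 0, -1, 1]]])

```text
t: 0.78
ee_pos: [322.4, 376.8, 404.5]
orientation: [-1.13, -2.931, 0.0]
ft_force: [0.1, -0.1, 0.8]
width: 87.8
grasp_force: 0.0
```

Call:
step_arm(targets=[[[0.3, -0.85, 0, 0, 0, -1, 1], [0.3, -0.85, 0, 0, 0, -1, 1], [0.3, -0.85, 0, 0, 0, -1, 1], [0.3, -0.85, 0, 0, 0, -1, 1], [0.3, -0.85, 0, 0, 0, -1, 1]]])

```text
t: 1.4
ee_pos: [397.4, 164.3, 404.7]
orientation: [1.622, 2.69, 0.0]
ft_force: [0.3, 0.7, -1.3]
width: 88.0
grasp_force: 0.0
```

Call:
step_arm(targets=[[[0.3, -0.85, 0, 0, 0, -1, 1], [0.3, -0.85, 0, 0, 0, -1, 1], [0.3, -0.85, 0, 0, 0, -1, 1], [0.2, -0.85, 0, 0, 0, -1, 1], [0, -0.4, 0, 0, 0, -0.5, 1]]])

```text
t: 2.02
ee_pos: [452.6, -26.2, 404.6]
orientation: [2.024, 2.402, -0.0]
ft_force: [-0.7, 0.2, 1.1]
width: 87.8
grasp_force: 0.0
```

```bash
cat >> m.py <<'E'
from scipy.spatial.transform import Rotation as Ro
def st():
    o=readout.get_obs(); R=Ro.from_rotvec(o["orientation"]).as_matrix(); y=R[:,1]
    print("t",round(float(o["t"]),2),"ee",np.round(o["ee_pos"],1),"yang",np.degrees(np.arctan2(y[1],y[0])).round(2),"z",R[:,2].round(3),"F",np.round(o["ft_force"],1),"w",round(float(o["width"]),1),"g",round(float(o["grasp_force"]),1)); return o
E
python3 - <<'E'
from m import *
st(); ps,Ks,Ts=load("side0")
print("bottle",onz((353,274),Ks,Ts,20).round(),"mill",onz((374,322),Ks,Ts,20).round())
E
```

```text
t 2.02 ee [452.6 -26.2 404.6] yang 9.75 z [ 0. -0. -1.] F [-0.7  0.2  1.1] w 87.8 g 0.0
bottle [ 496. -213.   20.] mill [ 458. -348.   20.]
```

Call:
step_arm(targets=[[[0.1, -0.3, -0.3, 0, 0, -0.25, 1], [0.1, -0.3, -0.5, 0, 0, -0.25, 1], [0.1, -0.3, -0.5, 0, 0, -0.25, 1], [0.1, -0.3, -0.5, 0, 0, 0, 1], [0, 0, -0.4, 0, 0, 0, 1]]])

```text
t: 2.65
ee_pos: [472.2, -84.7, 292.7]
orientation: [-2.082, -2.351, 0.001]
ft_force: [-0.3, 0.3, 0.1]
width: 87.4
grasp_force: 0.0
```

Run:
```python
from m import *
st(); p,K,T=snap("wrist","w1")
for z in (84,0): print("expect lid at",proj((472.9,-85.5,z),K,T).round(1))
```

```text
t 2.65 ee [472.2 -84.7 292.7] yang 6.94 z [-0.001  0.    -1.   ] F [-0.3  0.3  0.1] w 87.4 g 0.0
expect lid at [323.7 242.7]
expect lid at [323.4 203.3]
```

View pics/w1.png

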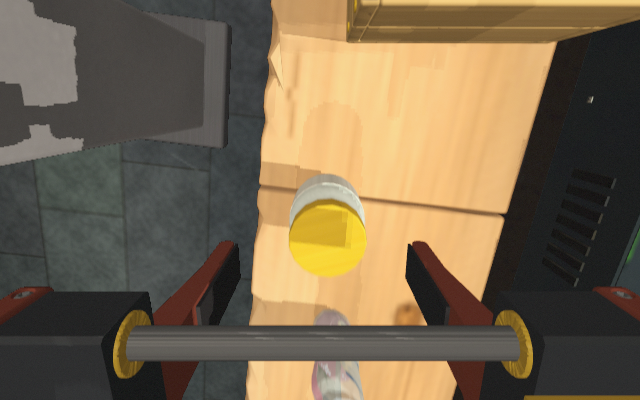

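The wrist view shows the lid centred between the fingers at about (328,238), against an expected (324,243), so it is within about 3 mm. I'll descend and grip.

Call:
step_arm(targets=[[[0.04, 0.03, -0.4, 0, 0, 0, 1], [0, 0, -0.4, 0, 0, 0, 1], [0, 0, -0.4, 0, 0, 0, 1], [0, 0, -0.4, 0, 0, 0, 1], [0, 0, 0, 0, 0, 0, 1]]])

```text
t: 3.32
ee_pos: [473.6, -82.3, 213.3]
orientation: [-2.08, -2.351, 0.003]
ft_force: [-0.5, -0.0, -0.5]
width: 87.8
grasp_force: 0.0
```

Call:
step_arm(targets=[[[0, 0, 0, 0, 0, 0, 0.5], [0, 0, 0, 0, 0, 0, 0.3], [0, 0, 0, 0, 0, 0, 0.3], [0, 0, 0, 0, 0, 0, 0.3], [0, 0, 0, 0, 0, 0, 0.3]]])

```text
t: 3.95
ee_pos: [474.4, -82.8, 215.1]
orientation: [2.082, 2.351, 0.001]
ft_force: [-1.1, -0.3, 6.1]
width: 53.1
grasp_force: 30.0
```

Call:
step_arm(targets=[[[0, 0, 0, 0, 0, 0, 0.3], [0, 0, 0, 0, 0, 0, 0.3], [0, 0, 0.1, 0, 0, 0, 0.3], [0, 0, 0.2, 0, 0, 0, 0.3], [0, 0, 0.3, 0, 0, 0, 0.3]]])

```text
t: 4.58
ee_pos: [474.0, -82.7, 245.2]
orientation: [-2.082, -2.351, 0.001]
ft_force: [0.5, 1.0, -3.1]
width: 53.1
grasp_force: 30.0
```

Call:
step_arm(targets=[[[0, 0, 0.5, 0, 0, 0, 0.3], [0, 0, 0.7, 0, 0, 0, 0.3], [0, 0, 0.7, 0, 0, 0, 0.3], [0, 0.2, 0.7, 0, 0, 0, 0.3], [0.1, 0.4, 0.7, 0, 0, 0, 0.3]]])

```text
t: 5.2
ee_pos: [478.5, -52.7, 411.8]
orientation: [2.084, 2.35, 0.0]
ft_force: [-0.0, 0.6, -2.2]
width: 53.1
grasp_force: 30.0
```

Call:
step_arm(targets=[[[0.1, 0.6, 0, 0, 0, 0, 0.3], [0.2, 0.6, 0, 0, 0, 0, 0.3], [0.2, 0.6, 0, 0, 0, 0, 0.3], [0.2, 0.6, 0, 0, 0, 0, 0.3], [0.1, 0.6, 0, 0, 0, 0, 0.3]]])

```text
t: 5.82
ee_pos: [519.2, 98.2, 410.6]
orientation: [2.082, 2.352, 0.001]
ft_force: [0.7, 0.7, -1.8]
width: 53.0
grasp_force: 30.0
```

Call:
step_arm(targets=[[[0.1, 0.6, 0, 0, 0, 0, 0.3], [0.1, 0.6, 0, 0, 0, 0, 0.3], [0, 0.5, 0, 0, 0, 0, 0.3], [0, 0.2, 0, 0, 0, 0, 0.3], [0, 0, 0, 0, 0, 0, 0.3]]])

```text
t: 6.45
ee_pos: [528.9, 192.4, 410.1]
orientation: [2.081, 2.353, -0.0]
ft_force: [0.4, 0.7, -1.7]
width: 53.3
grasp_force: 30.0
```

Run:
```python
from m import *
st(); p,K,T=snap("wrist","w2"); C=np.array([529.6,192.9]);a=np.radians(6.65);R=np.array([[np.cos(a),-np.sin(a)],[np.sin(a),np.cos(a)]])
for b in [(75,148),(-75,148),(75,-148),(-75,-148)]: print("rim",b,proj(np.append(C+R@b,104),K,T).round(1))
for b in [(66,51),(-66,51),(66,-51),(-66,-51)]: print("divider outer",b,proj(np.append(C+R@b,38),K,T).round(1))
```

```text
t 6.45 ee [528.9 192.4 410.1] yang 7.01 z [ 0. -0. -1.] F [ 0.4  0.7 -1.7] w 53.3 g 30.0
rim (75, 148) [424.3   8.3]
rim (-75, 148) [224.8   6.8]
rim (75, -148) [396.8 339.9]
rim (-75, -148) [247.4 339.1]
divider outer (66, 51) [388.  132.4]
divider outer (-66, 51) [258.7 131.5]
divider outer (66, -51) [382.3 226.2]
divider outer (-66, -51) [263.1 225.5]
```

View pics/w2.png

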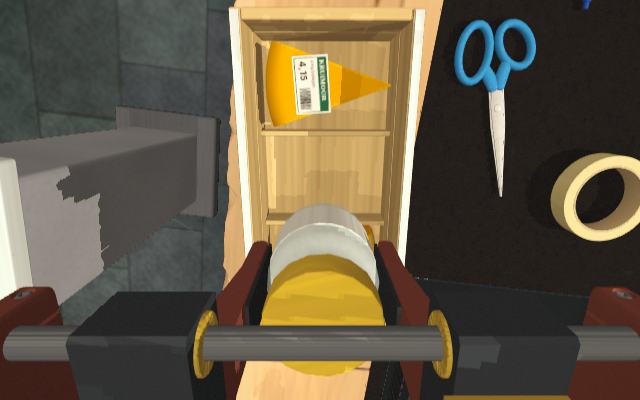

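The wrist view agrees with the measured box: rim corners are at (229,8) and (425,10), the divider is at row 132, and the middle place is empty. I'll lower the jar.

Call:
step_arm(targets=[[[0.02, 0, -0.4, 0, 0, 0, 0.3], [0, 0, -0.7, 0, 0, 0, 0.3], [0, 0, -0.7, 0, 0, 0, 0.3], [0, 0, -0.6, 0, 0, 0, 0.3], [0, 0, -0.4, 0, 0, 0, 0.3]]])

```text
t: 7.12
ee_pos: [529.9, 191.0, 268.4]
orientation: [-2.084, -2.35, 0.003]
ft_force: [-0.4, -0.3, -1.8]
width: 53.1
grasp_force: 30.0
```

Call:
step_arm(targets=[[[0, 0, -0.4, 0, 0, 0, 0.3], [0, 0, -0.3, 0, 0, 0, 0.3], [0, 0, -0.1, 0, 0, 0, 0.3], [0, 0, -0.06, 0, 0, 0, 0.3], [0, 0, 0, 0, 0, 0, 0.3]]])

```text
t: 7.75
ee_pos: [530.4, 192.2, 227.1]
orientation: [2.083, 2.352, 0.001]
ft_force: [-0.3, -0.7, -1.8]
width: 52.8
grasp_force: 30.0
```

Commanded height is now 226.7 mm and contact is expected at about 222.7 mm. I'll finish the descent in small steps.

Call:
step_arm(targets=[[[0, 0, -0.02, 0, 0, 0, 0.3], [0, 0, -0.02, 0, 0, 0, 0.3], [0, 0, -0.02, 0, 0, 0, 0.3], [0, 0, -0.02, 0, 0, 0, 0.3], [0, 0, 0, 0, 0, 0, 0.3]]])

```text
t: 8.38
ee_pos: [530.2, 192.3, 223.2]
orientation: [2.083, 2.352, 0.0]
ft_force: [-2.1, -0.3, 5.1]
width: 53.1
grasp_force: 30.0
```

The force changed from −1.8 N to +5.1 N, so the jar is on the floor. I'll let go.

Call:
step_arm(targets=[[[0, 0, 0, 0, 0, 0, 0.65], [0, 0, 0, 0, 0, 0, 0.8], [0, 0, 0, 0, 0, 0, 0.8], [0, 0, 0, 0, 0, 0, 0.8], [0, 0, 0, 0, 0, 0, 0.8]]])

```text
t: 9.0
ee_pos: [530.2, 192.2, 222.6]
orientation: [-2.083, -2.352, 0.0]
ft_force: [0.1, -0.7, 0.3]
width: 70.5
grasp_force: 0.0
```

Call:
step_arm(targets=[[[0, 0, 0.1, 0, 0, 0, 0.8], [0, 0, 0.3, 0, 0, 0, 0.8], [0, 0, 0.6, 0, 0, 0, 0.8], [0, 0, 0.7, 0, 0, 0, 0.8], [0, 0, 0.7, 0, 0, 0, 0.8]]])

```text
t: 9.62
ee_pos: [530.1, 192.2, 344.9]
orientation: [2.082, 2.352, 0.001]
ft_force: [0.3, 0.1, -0.6]
width: 70.4
grasp_force: 0.0
```

Call:
step_arm(targets=[[[0, 0, 0.7, 0, 0, 0, 0.8], [0, 0, 0.7, 0, 0, 0, 0.8], [0, 0, 0, 0, 0, 0, 0.8], [0, 0, 0, 0, 0, 0, 0.8], [0, 0, 0, 0, 0, 0, 0.8]]])

```text
t: 10.25
ee_pos: [529.8, 192.1, 411.5]
orientation: [-2.082, -2.351, 0.003]
ft_force: [-1.2, 0.3, -0.2]
width: 70.0
grasp_force: 0.0
```

Run:
```python
from m import *
st(); p,K,T=snap("wrist","w3"); C=np.array([529.6,192.9]);a=np.radians(6.65);R=np.array([[np.cos(a),-np.sin(a)],[np.sin(a),np.cos(a)]])
print("lid expected",proj(np.append(C,92),K,T).round(1))
c=blob(mask(p,(20,150,120),(32,255,255),(240,130,420,320))); (u,v),r=cv2.minEnclosingCircle(c); w=onz((u,v),K,T,92); print("lid",u,v,r,w.round(1),"box frame",((w[:2]-C)@R).round(1))
```

```text
t 10.25 ee [529.8 192.1 411.5] yang 6.95 z [-0.002 -0.001 -1.   ] F [-1.2  0.3 -0.2] w 70.0 g 0.0
lid expected [323.1 193. ]
lid 323.81817626953125 195.0 26.477130889892578 [530.5 191.1  92. ] box frame [ 0.7 -1.9]
```

View pics/w3.png

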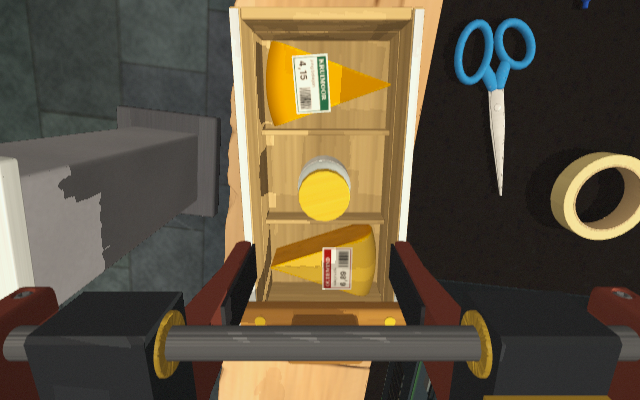

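The jar stands upright in the middle place at box (0.7, −1.9) mm, with its lid at about (324,195). The bar is still at the near end. Next I'll close the fingers and set them down behind the handle.

Call:
step_arm(targets=[[[0, -0.3, 0, 0, 0, 0, 0.4], [0, -0.6, 0, 0, 0, 0, 0], [0.04, -0.7, 0, 0, 0, 0, 0], [0.04, -0.7, 0, 0, 0, 0, 0], [0.04, -0.6, 0, 0, 0, 0, 0]]])

```text
t: 10.92
ee_pos: [535.9, 45.2, 412.2]
orientation: [-2.083, -2.351, 0.001]
ft_force: [-0.0, 0.7, -0.4]
width: 24.0
grasp_force: 0.0
```

Call:
step_arm(targets=[[[0, -0.3, 0, 0, 0, 0, 0], [0, 0, 0, 0, 0, 0, 0], [0, 0, -0.4, 0, 0, 0, 0], [0, 0, -0.4, 0, 0, 0, 0], [0, 0, -0.4, 0, 0, 0, 0]]])

```text
t: 11.55
ee_pos: [536.1, 33.2, 352.1]
orientation: [-2.081, -2.353, -0.0]
ft_force: [-0.6, 0.1, -1.0]
width: 0.5
grasp_force: 0.0
```

Run:
```python
from m import *
st(); p,K,T=snap("side","s4"); snap("top","t4")
cv2.imwrite("pics/s4c.png",cv2.resize(p[80:300,180:440,::-1],None,fx=2.5,fy=2.5,interpolation=cv2.INTER_CUBIC))
```

```text
t 11.55 ee [536.1  33.2 352.1] yang 7.01 z [ 0.  0. -1.] F [-0.6  0.1 -1. ] w 0.5 g 0.0
```

View pics/s4c.png

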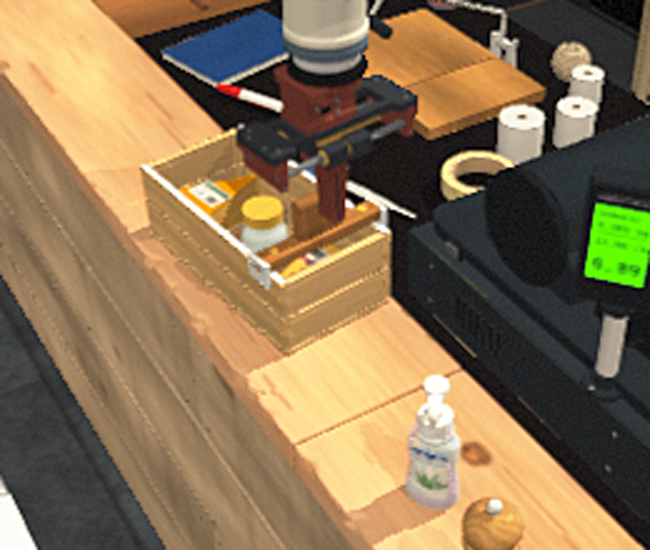

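The fingers are shut behind the handle, on the −y side at crop (332,205), clear of the till. I'll go down the last 37 mm and push.

Call:
step_arm(targets=[[[0, 0, -0.4, 0, 0, 0, 0], [0, 0, -0.3, 0, 0, 0, 0], [0, 0, -0.04, 0, 0, 0, 0], [0, 0, 0, 0, 0, 0, 0], [0, 0, 0, 0, 0, 0, 0]]])

```text
t: 12.28
ee_pos: [536.5, 32.3, 316.3]
orientation: [2.082, 2.351, 0.001]
ft_force: [1.5, -0.7, 0.5]
width: 0.2
grasp_force: 0.0
```

Call:
step_arm(targets=[[[-0.02, 0.2, 0, 0, 0, 0, 0], [-0.02, 0.2, 0, 0, 0, 0, 0], [-0.02, 0.2, 0, 0, 0, 0, 0], [-0.03, 0.2, 0, 0, 0, 0, 0], [-0.03, 0.2, 0, 0, 0, 0, 0]]])

```text
t: 12.9
ee_pos: [530.4, 83.0, 315.8]
orientation: [2.082, 2.352, 0.001]
ft_force: [1.7, -0.9, 1.2]
width: 0.4
grasp_force: 0.9
```

Call:
step_arm(targets=[[[-0.04, 0.3, 0, 0, 0, 0, 0], [-0.05, 0.4, 0, 0, 0, 0, 0], [-0.05, 0.4, 0, 0, 0, 0, 0], [-0.05, 0.4, 0, 0, 0, 0, 0], [-0.05, 0.4, 0, 0, 0, 0, 0]]])

```text
t: 13.52
ee_pos: [517.9, 178.8, 315.6]
orientation: [-2.082, -2.352, 0.0]
ft_force: [2.1, -1.9, -1.2]
width: 0.5
grasp_force: 1.1
```

Call:
step_arm(targets=[[[-0.05, 0.4, 0, 0, 0, 0, 0], [-0.05, 0.4, 0, 0, 0, 0, 0], [-0.04, 0.4, 0, 0, 0, 0, 0], [-0.04, 0.4, 0, 0, 0, 0, 0], [-0.04, 0.3, 0, 0, 0, 0, 0]]])

```text
t: 14.15
ee_pos: [506.8, 273.5, 315.4]
orientation: [-2.082, -2.352, 0.001]
ft_force: [0.5, -3.0, 0.9]
width: 0.5
grasp_force: 1.0
```

Run:
```python
from m import *
o=st(); C=np.array([529.6,192.9]);a=np.radians(6.65);R=np.array([[np.cos(a),-np.sin(a)],[np.sin(a),np.cos(a)]])
print("tool in box",((o["ee_pos"][:2]-C)@R).round(1))
p,K,T=snap("side","s5"); pt,_,_=snap("top","t5")
a1=cv2.resize(p[80:280,200:400,::-1],(400,400),interpolation=2); a2=cv2.resize(pt[130:240,155:315,::-1],None,fx=2.5,fy=2.5,interpolation=2)
cv2.imwrite("pics/c5.png",np.hstack([a1,cv2.copyMakeBorder(a2,0,400-a2.shape[0],0,0,0)]))
for y in(130,110,-115): print(y,"handle top in side",proj(np.append(C+R@[0,y],172),K,T).round(),"bar ends",proj(np.append(C+R@[-75,y],122),K,T).round(),proj(np.append(C+R@[75,y],122),K,T).round())
```

```text
t 14.15 ee [506.8 273.5 315.4] yang 6.97 z [-0.001 -0.    -1.   ] F [ 0.5 -3.   0.9] w 0.5 g 1.0
tool in box [-13.3  82.7]
130 handle top in side [257. 121.] bar ends [238. 144.] [280. 127.]
110 handle top in side [261. 124.] bar ends [241. 147.] [283. 130.]
-115 handle top in side [307. 157.] bar ends [284. 183.] [329. 162.]
```

View pics/c5.png

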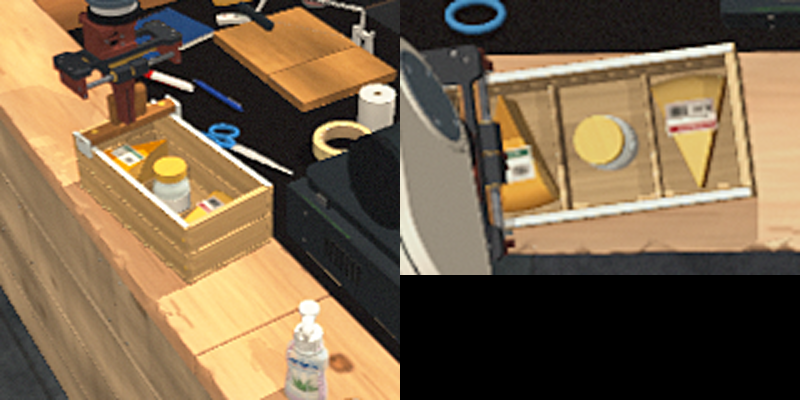

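The bar is close to the far end, at about y = +103 mm (side crop (85,145)), and the jar is undisturbed. I'll push slowly until the stop shows in the force.

Call:
step_arm(targets=[[[-0.01, 0.1, 0, 0, 0, 0, 0], [-0.01, 0.1, 0, 0, 0, 0, 0], [-0.01, 0.1, 0, 0, 0, 0, 0], [-0.01, 0.06, 0, 0, 0, 0, 0], [0, 0, 0, 0, 0, 0, 0]]])

```text
t: 14.88
ee_pos: [505.3, 290.5, 315.7]
orientation: [2.083, 2.352, 0.001]
ft_force: [1.5, -0.0, -0.2]
width: 0.4
grasp_force: 0.0
```

Call:
step_arm(targets=[[[0, 0.04, 0, 0, 0, 0, 0], [0, 0.04, 0, 0, 0, 0, 0], [-0.01, 0.04, 0, 0, 0, 0, 0], [0, 0, 0, 0, 0, 0, 0], [0, 0, 0, 0, 0, 0, 0]]])

```text
t: 15.5
ee_pos: [504.8, 296.4, 315.8]
orientation: [-2.083, -2.352, -0.001]
ft_force: [0.0, -0.8, -0.5]
width: 0.6
grasp_force: 0.0
```

Call:
step_arm(targets=[[[0, 0.04, 0, 0, 0, 0, 0], [-0.01, 0.04, 0, 0, 0, 0, 0], [0, 0.04, 0, 0, 0, 0, 0], [0, 0, 0, 0, 0, 0, 0], [0, 0, 0, 0, 0, 0, 0]]])

```text
t: 16.12
ee_pos: [504.3, 301.6, 315.7]
orientation: [2.082, 2.351, -0.002]
ft_force: [0.2, -7.0, 1.9]
width: 0.0
grasp_force: 3.3
```

Run:
```python
from m import *
o=st(); C=np.array([529.6,192.9]);a=np.radians(6.65);R=np.array([[np.cos(a),-np.sin(a)],[np.sin(a),np.cos(a)]])
print("tool in box",((o["ee_pos"][:2]-C)@R).round(1))
```

```text
t 16.12 ee [504.3 301.6 315.7] yang 6.96 z [-0.    -0.002 -1.   ] F [ 0.2 -7.   1.9] w 0.0 g 3.3
tool in box [-12.6 110.9]
```

The 7 N force and tool y = 110.9 (plus about 19, making 130) put the bar at its end stop. I'll back off and rise.

Call:
step_arm(targets=[[[0, 0, 0, 0, 0, 0, 0], [0.02, -0.2, 0, 0, 0, 0, 0], [0.03, -0.3, 0, 0, 0, 0, 0], [0, 0, 0.3, 0, 0, 0, 0], [0, 0, 0.7, 0, 0, 0, 0]]])

```text
t: 16.75
ee_pos: [506.5, 276.8, 365.8]
orientation: [-2.083, -2.35, 0.004]
ft_force: [-0.4, 0.5, 0.3]
width: 0.6
grasp_force: 0.0
```

Call:
step_arm(targets=[[[0, -0.4, 0.7, 0, 0, 0, 0], [-0.4, -0.8, 0.5, 0, 0, 0, 0], [-0.4, -0.8, 0, 0, 0, 0, 0], [-0.4, -0.8, 0, 0, 0, 0, 0], [-0.2, -0.4, 0, 0, 0, 0, 0]]])

```text
t: 17.38
ee_pos: [435.8, 115.9, 426.7]
orientation: [2.084, 2.35, 0.002]
ft_force: [-0.5, 0.7, -0.8]
width: 0.7
grasp_force: 0.0
```

Call:
step_arm(targets=[[[0, -0.5, 0, 0, 0, 0, 0], [0, -0.8, 0, 0, 0, 0, 0], [0, -0.8, 0, 0, 0, 0, 0], [0, -0.4, 0, 0, 0, 0, 0], [0, 0, 0, 0, 0, 0, 0]]])

```text
t: 18.0
ee_pos: [437.2, -8.5, 426.2]
orientation: [2.085, 2.349, 0.002]
ft_force: [-0.4, -0.4, 0.5]
width: 0.6
grasp_force: 0.0
```

Run:
```python
from m import *
o=st(); C=np.array([529.6,192.9]);a=np.radians(6.65);R=np.array([[np.cos(a),-np.sin(a)],[np.sin(a),np.cos(a)]])
p,K,T=snap("side","s6"); pt,Kt,Tt=snap("top","t6")
c=blob(mask(pt,(20,90,120),(32,255,255),(225,170,258,215))); (u,v),r=cv2.minEnclosingCircle(c); w=onz((u,v),Kt,Tt,92); print("lid top",u,v,r,((w[:2]-C)@R).round(1))
a1=cv2.resize(p[80:280,200:400,::-1],(400,400),interpolation=2); a2=cv2.resize(pt[130:240,155:315,::-1],None,fx=2.5,fy=2.5,interpolation=2)
cv2.imwrite("pics/c6.png",np.hstack([a1,cv2.copyMakeBorder(a2,0,400-a2.shape[0],0,0,0)]))
for y in(130,115): print(y,"screws in crop",[((proj(np.append(C+R@[s,y],122),Kt,Tt)-[155,130])*2.5+[400,0]).round() for s in(-60,60)])
```

```text
t 18.0 ee [437.2  -8.5 426.2] yang 6.81 z [ 0.001  0.    -1.   ] F [-0.4 -0.4  0.5] w 0.6 g 0.0
lid top 233.7760772705078 185.46932983398438 9.876662254333496 [-0.7 -2.9]
130 screws in crop [array([458., 217.]), array([443.,  91.])]
115 screws in crop [array([474., 215.]), array([459.,  89.])]
```

View pics/c6.png

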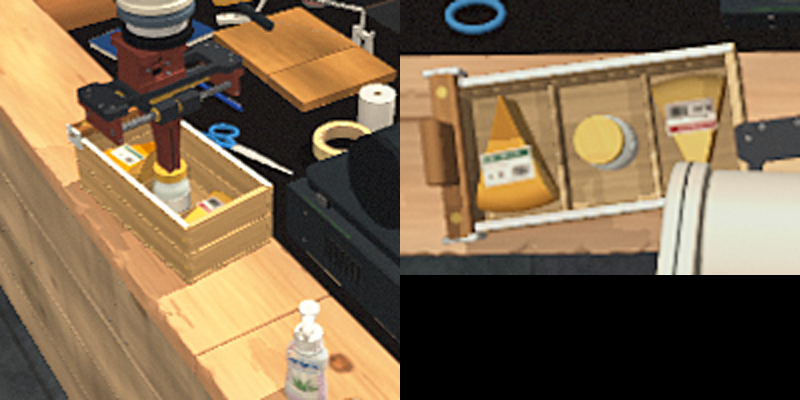

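The bar screws are at crop (456,217) and (442,92), which matches y = +130 mm (full travel). The jar stands centred at about (−1, −3) mm and the robot is clear, so I'll hand in.

```bash
python3 -c "
from workcell import ctrl
print(ctrl.close_job())"
```

```text
the job is handed in; nothing more can be done
None
```

The small jar stands upright and released in the middle place, the levelling bar is at the far end stop, the two taller things were not touched, and the job is handed in; the judge returned no verdict.

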